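Set the combination dial and try the relocker

TASK

Push the raised rib of the brass dial round from its side with the fingertips, without pinching it, until the dial's index mark lines up with the long target line on the stand's scale. Only when it is lined up, press the brass plunger on the iron relocker housing fully down with the fingertips, hold it down a moment, let it spring back and leave the dial lined up. Nothing is to be grasped or lifted; leave the nylon bushing and the spare brass ring where they are.

Things in the scene. Friction and masses are not known exactly. Their poses are not given: they have to be found in the camera images.
- dial_center (a point): Centre of the top face of the brass dial, on its upright turning axis. The dial is a flat disc 124 mm in diameter with its top face 48 mm above the work surface, let into a fixed round aluminium stand 176 mm in diameter whose scale face is 42 mm above the work surface. The flat screw cap at the centre is 24 mm across and 3 mm high. The stand stands anywhere in front of the robot at any yaw.
- index_mark (a point): Outer end of the dial's index mark, on the rim of the dial's top face, 62 mm from the dial axis. The mark is a single dark radial line, 20 mm long and 3 mm wide, flat on the brass; it lies exactly opposite the rib.
- target_line (a point): Inner end of the target line, 62 mm from the dial axis, at the height of the dial's top face. The target line is the one long (20 mm) and thick (3 mm) dark radial line on the stand's aluminium scale, outside the dial; the other 23 scale lines, 15 degrees apart, are 7 mm long and 1 mm thick. When the dial is set this point and the end of the index mark coincide.
- rib_top (a point): Middle of the upper edge of the rib: an upright brass bar standing on the dial's top face, running radially from 26 to 60 mm from the axis (34 mm long), 12 mm thick, 30 mm high (its top is 78 mm above the work surface). This point is 43 mm from the axis, exactly opposite the index mark. Pressing on both long sides of the rib at once counts as pinching.
- dial (a joint): Angle of the dial in rad, growing counterclockwise seen from above; 0 (or any whole number of turns, 6.283) when the index mark is on the target line. It starts between 0.6 and 5.68, so the shorter way may be either. It turns freely either way (at least one full turn more than needed), takes about 3 N at the rib's middle, and stays where it is left.
- plunger_top (a point): Centre of the top of the round brass plunger, 22 mm in diameter, 75 mm above the work surface when up. It stands 20 mm out of a round boss (42 mm across, top 55 mm above the work surface) on the fixed iron relocker spring housing, a dark block 70 x 56 x 45 mm that stands to the left or the right of the dial stand.
- plunger (a joint): How far the plunger is pressed down, in m: 0 up, 0.008 fully down. A spring holds it up; it starts to give at about 3 N and is fully down at about 7 N.
- bushing: White nylon spindle bushing, loose, upright: flange 40 mm across and 8 mm high, neck 28 mm across, 36 mm high in all. Origin at the centre of its underside. It stands on the other side of the stand from the relocker housing. Not to be moved.
- spare_ring: Spare brass dial ring, loose, lying flat beyond the stand: 76 mm outside, 52 mm inside, 14 mm high. Origin at the centre of its underside. Not to be moved.
Not all that is in view belongs to the job. Of the things like the part that bears dial_center, leave any that is blue or pink; of the rest the smaller one is meant.

How it is judged (in metres and radians):
On the way, in this order (a step that is already met when the one before it is completed fails the run):
1. the dial's index mark rests on the target line (horizontal distance between index_mark and target_line below 0.0043 m and velocity of joint dial between -0.06 and 0.06 rad/s), for 0.3 s.
2. the plunger is pressed fully down with the fingers, the dial lined up (horizontal distance between index_mark and target_line below 0.0043 m and value of joint plunger above 0.006 m and contact force between the fingers and plunger above 1 N), for 0.15 s.
At the end, for the whole second after the job is handed in: The index mark rests within 4 degrees (4.3 mm at the rim) of the target line; the plunger, pressed at least 6 mm only after that, is back up (under 2 mm down); the bushing and the spare ring are within 15 mm of where they started (all of step 1 and value of joint plunger below 0.002 m and distance of each of bushing, spare_ring from where it was at the start of the episode below 0.015 m); the robot touches nothing.
It fails at once if the rib is pinched (both of its sides pressed by the fingers at once) (contact force between the fingers and dial_c0 above 1.5 N and contact force between the fingers and dial_c1 above 1.5 N).
It fails at once if the plunger is pressed while the dial is not lined up (value of joint plunger above 0.004 m and horizontal distance between index_mark and target_line above 0.0043 m).
It fails at once if the bushing or the spare ring is moved or lifted (not (distance of each of bushing, spare_ring from where it was at the start of the episode below 0.015 m)).
It also fails if it takes over 58 s, if anything falls off the work surface, if the arm or the gripper's body presses on something with over 40 N, if the wrist force passes 120 N, or if a joint passes its speed limit or range.

ROBOT

A 6-joint arm with a two-finger parallel gripper is mounted at the origin on the work surface. World frame = base frame: x ahead of the robot, y to its left, z up, the work surface at z = 0. Lengths are in mm, angles in rad, forces in N, time in s.
With the tool pointing down it reaches from about 350 to 775 mm from the base axis. Payload 7.3 kg.
Tool frame: the origin (TCP) lies on the centre line of the jaws, within the pads' length; the fingertips stand manip.nose_length ahead of it and the grasp point (between the pads) lies 2 mm behind it (manip.nose_length is the distance from the TCP to the fingertips, in mm); z points along the fingers, y is the line along which they close (so a half turn about z gives the same grasp; the last joint's range is limited). The gripper opens to 92 mm and grips with 3 to 60 N. Pads are 19 mm wide; open, the fingers measure 130 mm over their backs; the gripper's body (75 mm by 190 mm) begins 47 mm behind the grasp point.
Start: joints at [-1.417, 0.342, 1.524, -0, 1.275, -0.146], TCP at [155.07, -501.596, 218.041] pointing down, gripper open.
Joint ranges: [-2.53, 2.53], [-0.77, 2.02], [0.04, 2.7], [-1, 4.14], [0.28, 2.66], [-3.11, 3.11]. Speed limits (rad/s): [2.57, 2.57, 3.14, 3.14, 3.14, 3.14].

INTERFACE

Orientations are given as a unit quaternion [w, x, y, z].
In Python, from station import manip gives the robot as it stands.
- The arm moves only by the shell command python3 -m handwheel 'ROWS' [FORCE]. ROWS is text: rows parted by semicolons, each of 7 numbers parted by spaces: the turn, a rotation vector about the tool's x, y, z in degrees, then the shift along the tool's x, y, z in cm, then the opening in per cent of the stroke, from 0 (shut) to 100 (fully open). A call has 1 to 20 rows; each row shifts and turns the commanded pose from where the row before left it, along the tool's axes as they then stand; what a row does not reach is not made up. A row lasts 1/10 s, in which the tool goes at most 50 mm and 8.59 degrees, less where a joint would pass 70% of its speed; a pose out of reach is approached as far as the arm can. A call is refused whole if a number of a shift passes 5 or a number of a turn 8.59, either way. A call with a gripper value outside its range is refused whole. The fingers move at their own pace and stop on an object; FORCE is the grip in N (left out, the last holds). Time passes only in rows, so rows that do not move let the fingers close. It gives the time, the measured TCP pose, the force, the opening and the grip force at its end, in the units of the state.
- manip.get_obs(): the state, without advancing time (a new reading comes with each control period).
- manip.grab_frame(name): name is "scene" or "top" or "wrist"; returns (picture, depth): 384x512x3 uint8, blue, green, red; 384x512 float32, mm along the optical axis (not along the pixel's ray), 0 where there is no reading.
- manip.camera_model(name): a dict with "fx", "fy", "cx", "cy" (pixels), "dist" ([k1, k2, p1, p2, k3] as OpenCV has them; the pictures are not rectified), "xyz" and "rotation" of the camera in the world; the wrist camera has in their place "hand_eye" (4x4, takes a point from camera to tool coordinates, whose origin is the TCP and whose axes are the flange's). Camera axes: x right, y down, z forward; pixel columns grow to the right and rows downward; lengths in mm; the calibration is good to about 2 mm. A picture is of the moment at which its call begins: read the wrist's pose just before it. camera_model takes no time and is no camera call.
- manip.hand_in(): hands the job in; it is judged then, once.
The state is a dict: "clock": time; "joints": joint angles; "qd": joint speeds; "tau": joint torques, N m; "position": TCP position; "eef_rot": TCP orientation; "wrist_force": force on the tool from outside, world axes, zero at the start; "ft_torque": the same for the moment, N m; "gripper_width": opening from 0.0 (shut) to 1.0 (fully open); "grip_force": force on a finger pad.
Only numpy, scipy, OpenCV 4.12 (cv2) and the standard library are available. Lean on these libraries where they do the work, as an engineer would, in place of code of your own. Each camera call takes 0.05 s, during which the arm holds its last target. There are 200 camera calls.

## Working session

There is one attempt and no reset: what is moved stays moved. The work goes in short steps, Python scripts to look and compute and a shell command to move; the robot and the scene stay as the last step left them, time stands still between calls to the robot, and variables do not carry over. Pictures are saved under pics/ and viewed, at most 10 in all, crops included, and the job is handed in when it is done.

```bash
mkdir -p pics; ls; python3 - <<'E'
from station import manip
import cv2,numpy as np
o=manip.get_obs();print(o['clock'],o['position'],o['eef_rot'],manip.nose_length)
a=manip.grab_frame("scene");b=manip.grab_frame("top")
np.savez("f0.npz",s=a[0],sd=a[1],t=b[0],td=b[1])
cv2.imwrite("pics/s0.png",a[0]);cv2.imwrite("pics/t0.png",b[0])
for n in("scene","top","wrist"):print(manip.camera_model(n))
E
```

```text
pics
0.0 [ 155.00915574 -501.16419456  217.35752574] [-7.49393129e-04  9.88785122e-01  1.49343300e-01 -1.20725342e-05] 17.0
{'fx': 358.5850646817881, 'fy': 358.5850646817881, 'cx': 257.1188100128106, 'cy': 185.21681013300005, 'dist': array([-0.08907821,  0.        ,  0.        ,  0.        ,  0.        ]), 'xyz': array([1144.17583917,  231.68283437,  635.71103862]), 'rotation': array([-0.24520464,  0.50201713,  0.75110631, -0.35169987])}
{'fx': 357.5677380415905, 'fy': 357.5677380415905, 'cx': 255.54137875051893, 'cy': 183.6333332122054, 'dist': array([-0.09667766,  0.        ,  0.        ,  0.        ,  0.        ]), 'xyz': array([433.09961029,   7.29336905, 974.43780631]), 'rotation': array([ 0.02166828, -0.70270261,  0.71011742, -0.03837673])}
{'fx': 274.4790283899554, 'fy': 274.4790283899554, 'cx': 249.3851276887954, 'cy': 191.62009682944765, 'dist': array([-0.03778306,  0.        ,  0.        ,  0.        ,  0.        ]), 'hand_eye': array([[ 2.79611605e-05, -9.70150462e-01, -2.42503772e-01,
         6.48984128e+01],
       [ 9.99999737e-01, -1.48705675e-04,  7.10207643e-04,
        -1.01528648e-01],
       [-7.25069960e-04, -2.42503728e-01,  9.70150203e-01,
        -1.66081961e+02],
       [ 0.00000000e+00,  0.00000000e+00,  0.00000000e+00,
         1.00000000e+00]])}
```

View pics/t0.png

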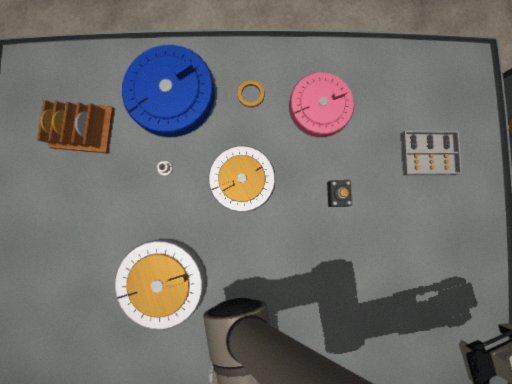

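View pics/s0.png

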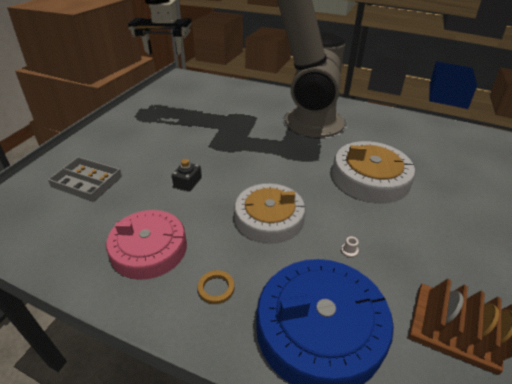

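Top view: four dials. Blue is at (168,90), pink at (322,103), a large brass one at (159,285) and a small brass one at (242,179). With blue and pink excluded, the smaller brass dial at (242,179) is the one meant. The housing is at (340,193), the bushing at (164,168) and the ring at (251,93). I'll confirm this in an enlarged crop.

```bash
cat > h.py <<'E'
import numpy as np,cv2
from scipy.spatial.transform import Rotation as R
from station import manip
def rot(q): return R.from_quat(np.r_[q[1:],q[0]]).as_matrix()
def pose(name,obs=None):
    c=manip.camera_model(name)
    if name!="wrist": return c,rot(c['rotation']),c['xyz']
    T=np.eye(4);T[:3,:3]=rot(obs['eef_rot']);T[:3,3]=obs['position'];T=T@c['hand_eye']
    return c,T[:3,:3],T[:3,3]
def rays(P,uv):
    c,Rm,t=P;K=np.array([[c['fx'],0,c['cx']],[0,c['fy'],c['cy']],[0,0,1]])
    n=cv2.undistortPoints(np.float64(uv).reshape(-1,1,2),K,c['dist']).reshape(-1,2)
    return np.c_[n,np.ones(len(n))]@Rm.T
def onplane(P,uv,z):
    d=rays(P,uv);return P[2]+d*((z-P[2][2])/d[:,2])[:,None]
def cross(P,u,Q,v):
    a=rays(P,[u])[0];b=rays(Q,[v])[0]
    s=np.linalg.lstsq(np.c_[a,-b],Q[2]-P[2],rcond=None)[0]
    x,y=P[2]+s[0]*a,Q[2]+s[1]*b
    return (x+y)/2,np.linalg.norm(x-y)
E
python3 - <<'E'
from h import *
f=np.load("f0.npz");t=f['t'];s=f['s']
cv2.imwrite("pics/c0.png",np.hstack([cv2.resize(t[135:222,200:287],(520,520),interpolation=cv2.INTER_CUBIC),cv2.resize(t[170:216,320:366],(270,520),interpolation=cv2.INTER_CUBIC)]))
P=pose("top");Q=pose("scene")
print(onplane(P,[[242,178]],51),onplane(P,[[343,192]],75),onplane(P,[[164,168]],36),onplane(P,[[251,93]],14))
print(cross(P,(242,178),Q,(270,203)),cross(P,(343,192),Q,(185,163)))
E
```

```text
[[526.6284819   19.96610299  51.        ]] [[ 486.05791467 -237.22246498   75.        ]] [[556.7259178  226.46226523  36.        ]] [[767.12756582  -6.19618476  14.        ]]
(array([526.17330818,  22.22632538,  48.47574496]), np.float64(4.6719595914027465)) (array([ 485.91189672, -237.76178958,   68.60885153]), np.float64(2.522224574587375))
```

View pics/c0.png

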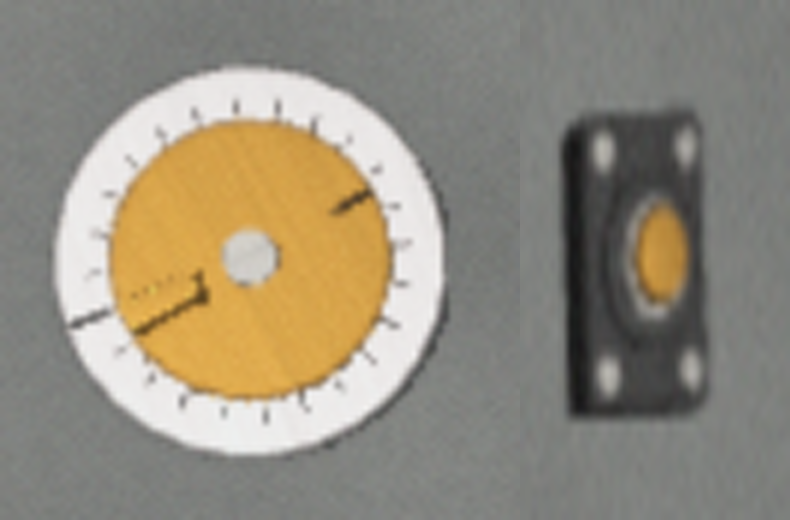

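Confirmed. In the left crop, the small brass dial has its index's outer end at about (372,193), opposite the rib, which is at lower left around (170,305). The long target line's inner end is at about (110,312) on the left. The plunger is at (662,255) in the right crop. The dial needs about 173° counterclockwise. Next I'll shut the fingers and move above the clockwise side of the rib.

```bash
python3 -m handwheel '0 0 0 2.6 -2.2 0 0;0 0 0 2.6 -2.2 0 0;0 0 0 2.6 -2.2 0 0;0 0 0 2.6 -2.2 0 0;0 0 0 2.6 -2.2 0 0;0 0 0 2.6 -2.2 0 0;0 0 0 2.6 -2.2 0 0;0 0 0 2.6 -2.2 0 0;0 0 0 2.6 -2.2 0 0;0 0 0 2.6 -2.2 0 0;0 0 0 2.6 -2.2 0 0;0 0 0 2.6 -2.2 0 0;0 0 0 2.6 -2.2 0 0;0 0 0 2.6 -2.2 0 0;0 0 0 2.6 -2.2 0 0;0 0 0 2.6 -2.2 0 0;0 0 0 2.6 -2.2 0 0;0 0 0 2.6 -2.2 0 0;0 0 0 2.6 -2.2 0 0;0 0 0 2.6 -2.2 0 0' 10
python3 -m handwheel '0 0 -5.5 0 0 0 0;0 0 -5.5 0 0 0 0;0 0 0 0 0 0 0;0 0 0 0 0 0 0'
python3 - <<'E'
from h import *
o=manip.get_obs();print(o['clock'],o['position'],o['eef_rot'],o['joints'],o['wrist_force'])
i,d=manip.grab_frame("wrist");cv2.imwrite("pics/w1.png",i)
np.savez("w1.npz",i=i,d=d,q=o['eef_rot'],p=o['position'])
E
```

```text
clock: 2.1
position: [522.3, 73.7, 217.6]
eef_rot: [0.0, 0.989, 0.149, -0.0]
wrist_force: [0.4, -0.9, -0.4]
gripper_width: 0.007
grip_force: 0.0
clock: 2.5
position: [521.8, 72.3, 217.8]
eef_rot: [-0.0, 0.97, 0.242, -0.0]
wrist_force: [0.7, -0.2, -0.4]
gripper_width: 0.006
grip_force: 0.0
2.5 [521.75705839  72.28210426 217.75395953] [-1.50105302e-05  9.70241260e-01  2.42140086e-01 -2.76593473e-04] [-7.82837171e-03  3.45764990e-01  1.51931719e+00 -1.13957547e-04
  1.27705363e+00  1.07385902e+00] [ 0.67000674 -0.23208639 -0.37022115]
```

View pics/w1.png

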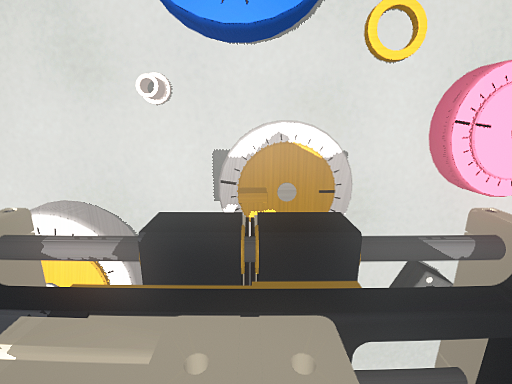

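The wrist view shows the small dial's cap at (287,192), the index mark at about (327,191) and the target line at about (229,183). The rib is behind the fingers near (250,190–212). From this picture I'll measure the fingers' footprint by depth and work out the dial geometry.

```bash
python3 - <<'E'
from h import *
w=np.load("w1.npz");d=w['d'];c=manip.camera_model("wrist")
K=np.array([[c['fx'],0,c['cx']],[0,c['fy'],c['cy']],[0,0,1]])
H=c['hand_eye']
for v in (214,220,230,245,260,275):
  for u in (145,200,235,243,250,258,265,300,350):
    n=cv2.undistortPoints(np.float64([[[u,v]]]),K,c['dist'])[0,0]
    p=H[:3,:3]@(np.r_[n,1]*d[v,u])+H[:3,3]
    print(f"({u},{v})",p.round().astype(int),end=" ")
  print()
P=pose("wrist",dict(eef_rot=w['q'],position=w['p']))
print("wrist cap",onplane(P,[[287,192]],51),"ix",onplane(P,[[334,191]],48),"tg",onplane(P,[[236,184]],42))
# top view features by mask
f=np.load("f0.npz");t=f['t'];T=pose("top")
h=cv2.cvtColor(t,cv2.COLOR_BGR2HSV);m=cv2.inRange(h,(8,80,80),(35,255,255));
m[:, :200]=0;m[:135]=0;m[222:]=0
for nm,a,b,z in (("dial",200,290,48),("plunger",320,366,75)):
  k=m.copy();k[:,:a]=0;k[:,b:]=0;k=cv2.morphologyEx(k,cv2.MORPH_CLOSE,np.ones((7,7)))
  ct=max(cv2.findContours(k,0,2)[0],key=cv2.contourArea)
  q=onplane(T,cv2.convexHull(ct).reshape(-1,2),z)[:,:2]
  print(nm,cv2.minEnclosingCircle(np.float32(q)))
k=(87/520)
C=onplane(T,[[200+249*k,135+256*k]],51)[0];I=onplane(T,[[200+372*k,135+193*k]],48)[0];G=onplane(T,[[200+110*k,135+312*k]],42)[0];G2=onplane(T,[[200+70*k,135+325*k]],42)[0]
print(C,I,G)
a=lambda p:np.degrees(np.arctan2(p[1]-C[1],p[0]-C[0]))
print(a(I),a(G),a(G2))
E
```

```text
(145,214) [ -66 -155  220] (200,214) [ 36 -16 -81] (235,214) [ 36  -5 -82] (243,214) [-51  -8 177] (250,214) [-49   1 171] (258,214) [ 36   3 -82] (265,214) [ 36   5 -81] (300,214) [ 36  16 -82] (350,214) [-65 149 218] 
(145,220) [ -75 -155  218] (200,220) [ 36 -15 -88] (235,220) [ 37  -4 -88] (243,220) [ 11  -4 -17] (250,220) [ 10   0 -14] (258,220) [ 36   3 -87] (265,220) [ 36   5 -87] (300,220) [ 36  15 -87] (350,220) [-75 150 218] 
(145,230) [ 36 -29 -95] (200,230) [ 37 -13 -96] (235,230) [ 36  -4 -94] (243,230) [ 34  -2 -90] (250,230) [  9   0 -29] (258,230) [  65    0 -166] (265,230) [ 36   4 -95] (300,230) [ 36  14 -95] (350,230) [ 36  28 -95] 
(145,245) [ 32 -29 -96] (200,245) [ 33 -14 -97] (235,245) [ 33  -4 -98] (243,245) [ 31  -2 -93] (250,245) [ 30   0 -91] (258,245) [ 31   2 -94] (265,245) [ 33   4 -97] (300,245) [ 33  14 -97] (350,245) [ 33  27 -98] 
(145,260) [ 29 -29 -98] (200,260) [ 29 -14 -98] (235,260) [ 28  -4 -98] (243,260) [ 27  -2 -95] (250,260) [ 25   0 -91] (258,260) [ 27   2 -95] (265,260) [ 29   4 -98] (300,260) [ 28  14 -98] (350,260) [ 28  28 -97] 
(145,275) [ 24 -29 -99] (200,275) [ 24 -14 -98] (235,275) [ 24  -4 -98] (243,275) [  7  -3 -69] (250,275) [ -4   0 -51] (258,275) [ 21   3 -93] (265,275) [ 25   4 -99] (300,275) [ 23  14 -97] (350,275) [ 23  28 -97] 
wrist cap [[527.24152682  21.71480881  51.        ]] ix [[555.90947385 -30.99803339  48.        ]] tg [[504.3985677   82.20908095  42.        ]]
dial ((527.1121826171875, 21.619144439697266), 61.75984191894531)
plunger ((485.4750671386719, -238.80850219726562), 12.175769805908203)
[527.0778843   20.84524455  51.        ] [554.57290481 -33.0709725   48.        ] [503.96614665  81.91640943  42.        ]
-62.98031608729292 110.72861938680923 110.02946054652755
```

```bash
python3 -m handwheel '0 0 0 1.1 0.45 0 0;0 0 0 0 0 4 0;0 0 0 0 0 4 0;0 0 0 0 0 4 0;0 0 0 0 0 2.4 0;0 0 0 0 0 0 0;0 0 0 0 0 0 0'
python3 -c "
import numpy as np
c=np.array([-15.5,43])
for d in (8,6,5,4,2):
  a=np.radians(-d);print(d,c-np.array([[np.cos(a),-np.sin(a)],[np.sin(a),np.cos(a)]])@c)"
```

```text
clock: 3.25
position: [534.1, 73.3, 74.6]
eef_rot: [0.0, 0.97, 0.243, 0.0]
wrist_force: [0.4, -0.5, 0.7]
gripper_width: 0.004
grip_force: 0.0
8 [-6.13528828 -1.73871002]
6 [-4.57963454 -1.38463268]
5 [-3.80667912 -1.18728603]
4 [-3.03728559 -0.9764795 ]
2 [-1.51012054 -0.51474776]
```

```bash
python3 -m handwheel '0 0 0 -0.5 0 0 0;0 0 0 -0.5 0 0 0;0 0 0 -0.4 0 0 0;0 0 -5 -0.38 -0.12 0 0;0 0 -5 -0.38 -0.12 0 0;0 0 -5 -0.38 -0.12 0 0;0 0 -5 -0.38 -0.12 0 0;0 0 -5 -0.38 -0.12 0 0;0 0 -5 -0.38 -0.12 0 0;0 0 -5 -0.38 -0.12 0 0;0 0 -5 -0.38 -0.12 0 0;0 0 -5 -0.38 -0.12 0 0;0 0 -5 -0.38 -0.12 0 0;0 0 -5 -0.38 -0.12 0 0;0 0 -5 -0.38 -0.12 0 0;0 0 -5 -0.38 -0.12 0 0;0 0 -5 -0.38 -0.12 0 0'
python3 - <<'E'
from h import *
o=manip.get_obs();Rm=rot(o['eef_rot']);p=o['position']
print("psi",np.degrees(np.arctan2(Rm[1,0],Rm[0,0])),"C in tool",Rm.T@(np.r_[527.1,21.3,48]-p),p,o['wrist_force'],o['joints'][5])
E
```

```text
clock: 4.95
position: [483.1, 30.8, 74.7]
eef_rot: [0.001, 0.654, 0.757, 0.0]
wrist_force: [0.6, -0.2, 0.0]
gripper_width: 0.001
grip_force: 0.0
psi 98.36938907628287 C in tool [-15.80624923  42.11011318  26.73502136] [483.10696557  30.81419985  74.6824556 ] [ 0.59719791 -0.18793398  0.04874267] -0.24070893200125681
```

```bash
python3 - <<'E'
from h import *
a,_=manip.grab_frame("scene");b,_=manip.grab_frame("top")
np.savez("f1.npz",s=a,t=b)
cv2.imwrite("pics/c1.png",np.hstack([cv2.resize(a[150:250,220:320],(390,390),interpolation=3),cv2.resize(b[130:230,190:290],(390,390),interpolation=3)]))
E
```

```text
(no output)
```

View pics/c1.png

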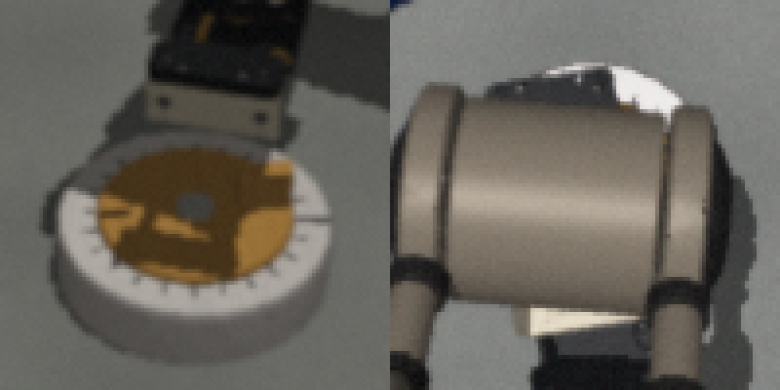

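```bash
python3 - <<'E'
from h import *
c,Rm,t=pose("scene");K=np.array([[c['fx'],0,c['cx']],[0,c['fy'],c['cy']],[0,0,1]])
o=manip.get_obs();tp=o['position']+rot(o['eef_rot'])@[0,0,17]
def pr(X,nm="scene"):
    c,Rm,t=pose(nm);K=np.array([[c['fx'],0,c['cx']],[0,c['fy'],c['cy']],[0,0,1]])
    return cv2.projectPoints(np.float64([X]),cv2.Rodrigues(Rm.T)[0],-Rm.T@t,K,c['dist'])[0].ravel()
print("tip",tp,pr(tp),(pr(tp)-[220,150])*3.9)
C=np.r_[527.1,21.3,78]
for ph in (118,188,190):
  X=C+43*np.r_[np.cos(np.radians(ph)),np.sin(np.radians(ph)),0];print(ph,(pr(X)-[220,150])*3.9)
a,_=manip.grab_frame("scene");b,_=manip.grab_frame("wrist")
np.save("w2.npy",b)
cv2.imwrite("pics/c2.png",np.hstack([cv2.resize(a[90:250,180:340],(400,400),interpolation=3),cv2.resize(b[80:290,140:350],(400,400),interpolation=3)]))
E
```

```text
tip [483.1287085   30.66817183  57.60407577] [278.36343409 190.51298392] [227.61739293 158.00063727]
118 [260.26963539 167.26033875]
188 [205.83074901 128.67063563]
190 [203.51746784 128.30854598]
```

View pics/c2.png

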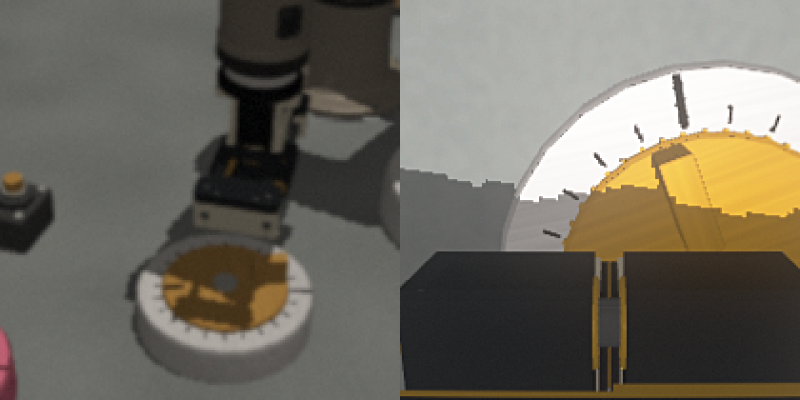

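```bash
python3 - <<'E'
from h import *
o=manip.get_obs();print(o['position'],o['clock'])
i,d=manip.grab_frame("wrist");P=pose("wrist",o)
np.savez("w2.npz",i=i,d=d,q=o['eef_rot'],p=o['position'])
v,u=np.mgrid[80:215:1,130:400:1];r=rays(P,np.c_[u.ravel(),v.ravel()])
X=P[2]+r*d[v,u].reshape(-1,1)
C=np.r_[527.1,21.3]
R_=np.hypot(*(X[:,:2]-C).T);ph=np.degrees(np.arctan2(X[:,1]-C[1],X[:,0]-C[0]))
s=(R_<64)&(X[:,2]>70)&(X[:,2]<85)
print(s.sum(),X[s].mean(0) if s.any() else "",np.percentile(ph[s],[0,10,50,90,100]),np.percentile(R_[s],[0,50,100]))
s=(R_<62);print(np.percentile(X[s][:,2],[1,10,50,90,99]),np.percentile(ph[s],[1,50,99]))
E
```

```text
[483.28473892  31.04827857  74.44479315] 5.15
1052 [505.39619507  61.76165447  77.1654346 ] [105.84025415 112.01616431 118.10369657 124.21553085 128.87474647] [27.62421142 46.19327583 61.4917469 ]
[ 45.82692319  46.6398285   47.58035072  77.26741285 155.18884487] [ 27.1478959  100.72986828 167.5349642 ]
```

The rib's depth readings still put it at 118°, so the fingertips passed over it and may be shorter than stated. I'll measure where the fingers actually end.

```bash
python3 - <<'E'
from h import *
w=np.load("w2.npz");c=manip.camera_model("wrist");H=c['hand_eye'];P=(c,H[:3,:3],H[:3,3])
for u in (243,246,250,255,258):
  for v in range(209,232,2):
    p=P[2]+rays(P,[[u,v]])[0]*w['d'][v,u];print(u,v,p.round(1),w['i'][v,u])
print(manip.get_obs()['gripper_width'],[a for a in dir(manip) if a[0]!='_'])
f=np.load("f1.npz")
E
```

```text
243 209 [ 3.1 -4.7 27.8] [ 56 110 146]
243 211 [ 1.5 -4.7 27.9] [ 52 110 142]
243 213 [ 0.1 -4.7 27.3] [ 51 111 146]
243 215 [11.1 -3.8 -9. ] [114 127 135]
243 217 [ 11.   -3.8 -12.3] [114 128 136]
243 219 [ 11.2  -3.7 -16.4] [112 127 134]
243 221 [ 10.8  -3.6 -18.8] [111 126 134]
243 223 [ 11.   -3.5 -22.4] [113 126 133]
243 225 [ 34.   -2.1 -85.3] [ 50  87 110]
243 227 [ 34.4  -2.  -87.9] [ 41  88 113]
243 229 [ 33.9  -2.  -88.4] [ 40  89 118]
243 231 [ 34.   -1.9 -90.2] [ 40  91 116]
246 209 [ 3.5 -2.4 26.6] [ 56 111 144]
246 211 [ 1.8 -2.4 27. ] [ 52 105 139]
246 213 [ 0.1 -2.5 27.5] [ 52 105 138]
246 215 [-1.1 -2.4 26.2] [ 46 106 141]
246 217 [ 9.5 -2.  -8.1] [40 58 74]
246 219 [  9.7  -2.  -12.2] [33 37 42]
246 221 [  9.3  -2.  -14.7] [33 37 43]
246 223 [  9.7  -1.9 -19.1] [33 38 43]
246 225 [  9.6  -1.9 -21.9] [36 37 43]
246 227 [  9.3  -1.9 -24.2] [36 37 43]
246 229 [  9.3  -1.8 -27.2] [34 36 41]
246 231 [ 10.2  -1.8 -32.2] [30 34 37]
250 209 [ 3.2  0.5 27.3] [ 53 108 139]
250 211 [ 1.5  0.5 27.7] [ 51 105 137]
250 213 [ 0.3  0.5 26.8] [ 51 105 138]
250 215 [-1.2  0.5 26.6] [
[... 691 characters left out ...]
255 227 [ 34.2   1.7 -87.4] [ 38  87 112]
255 229 [ 34.1   1.6 -88.9] [ 38  88 114]
255 231 [ 33.6   1.6 -89.2] [ 37  87 112]
258 209 [ 3.5  6.4 26.4] [ 52 106 138]
258 211 [ 1.9  6.4 26.7] [ 49 111 147]
258 213 [ 36.3   2.8 -80.5] [47 46 50]
258 215 [ 36.3   2.7 -82.5] [42 45 52]
258 217 [ 36.5   2.6 -84.8] [39 43 50]
258 219 [ 36.5   2.6 -86.6] [38 42 48]
258 221 [ 35.9   2.6 -86.9] [37 40 47]
258 223 [ 36.1   2.5 -89.1] [33 37 43]
258 225 [ 35.1   2.6 -88.1] [38 57 69]
258 227 [ 34.6   2.5 -88.6] [40 58 70]
258 229 [ 34.3   2.5 -89.5] [40 59 73]
258 231 [ 33.5   2.5 -89.1] [40 76 95]
0.0025093048128601142 ['PlanningError', 'camera_model', 'get_obs', 'grab_frame', 'hand_in', 'nose_length']
```

The fingers end at tool z of about −7 mm, roughly 24 mm short of the stated nose. The tip was therefore at about 82 mm and cleared the 78 mm rib. I'll raise, arc back, then descend deeper beside the rib while watching the force.

```bash
python3 -m handwheel '0 0 0 0 0 -1.2 0;0 0 5 0.37 0.15 0 0;0 0 5 0.37 0.15 0 0;0 0 5 0.37 0.15 0 0;0 0 5 0.37 0.15 0 0;0 0 5 0.37 0.15 0 0;0 0 5 0.37 0.15 0 0;0 0 5 0.37 0.15 0 0;0 0 5 0.37 0.15 0 0;0 0 5 0.37 0.15 0 0;0 0 5 0.37 0.15 0 0;0 0 5 0.37 0.15 0 0;0 0 5 0.37 0.15 0 0;0 0 5 0.37 0.15 0 0;0 0 5 0.37 0.15 0 0;0 0 0 1.4 0 0 0;0 0 0 0 0 0.6 0;0 0 0 0 0 0.6 0;0 0 0 0 0 0 0;0 0 0 0 0 0 0'
python3 -m handwheel '0 0 0 0 0 0.5 0;0 0 0 0 0 0.5 0;0 0 0 0 0 0.3 0;0 0 0 0 0 0 0;0 0 0 0 0 0 0'
```

```text
clock: 7.2
position: [532.8, 73.8, 73.6]
eef_rot: [-0.0, 0.97, 0.243, -0.001]
wrist_force: [-0.0, -0.3, 0.1]
gripper_width: 0.007
grip_force: 0.0
clock: 7.7
position: [533.5, 73.9, 60.9]
eef_rot: [0.0, 0.97, 0.243, -0.0]
wrist_force: [0.4, -0.0, 0.2]
gripper_width: 0.006
grip_force: 0.0
```

No force, even though the stated tip would already be inside the dial, so the short tip is confirmed. I'll go 9 mm lower and start pushing.

```bash
python3 -m handwheel '0 0 0 0 0 0.5 0;0 0 0 0 0 0.4 0;0 0 0 0 0 0 0;0 0 0 0 0 0 0'
python3 -m handwheel '0 0 0 -0.5 0 0 0;0 0 0 -0.5 0 0 0;0 0 0 -0.4 0 0 0;0 0 -5 -0.38 -0.12 0 0;0 0 -5 -0.38 -0.12 0 0;0 0 -5 -0.38 -0.12 0 0;0 0 -5 -0.38 -0.12 0 0;0 0 -5 -0.38 -0.12 0 0'
cat > rib.py <<'E'
from h import *
o=manip.get_obs();Rm=rot(o['eef_rot']);P=pose("wrist",o);C=np.r_[527.1,21.3]
i,d=manip.grab_frame("wrist")
print("t",o['clock'],"psi",np.degrees(np.arctan2(Rm[1,0],Rm[0,0])),"C in tool",Rm.T@(np.r_[C,48]-o['position']),o['position'],o['wrist_force'])
v,u=np.mgrid[0:384,0:512];X=P[2]+rays(P,np.c_[u.ravel(),v.ravel()])*d.reshape(-1,1)
R_=np.hypot(*(X[:,:2]-C).T);ph=np.degrees(np.arctan2(X[:,1]-C[1],X[:,0]-C[0]))%360
s=(R_<63)&(R_>24)&(X[:,2]>73)&(X[:,2]<82);print("rib px",s.sum(),np.percentile(ph[s],[10,50,90]) if s.any() else "")
hsv=cv2.cvtColor(i,cv2.COLOR_BGR2HSV).reshape(-1,3)
s=(R_>44)&(R_<60)&(abs(X[:,2]-48)<4)&(hsv[:,2]<70);print("dark on dial",s.sum(),np.percentile(ph[s],[10,50,90]) if s.any() else "")
s=(R_>68)&(R_<80)&(abs(X[:,2]-42)<4)&(hsv[:,2]<90);print("dark on scale r68-80",s.sum(),np.percentile(ph[s],[10,50,90]) if s.any() else "")
np.savez("wl.npz",i=i,d=d,q=o['eef_rot'],p=o['position'])
E
python3 rib.py
```

```text
clock: 8.1
position: [533.4, 73.9, 51.8]
eef_rot: [-0.0, 0.97, 0.243, -0.0]
wrist_force: [-0.7, 0.1, -0.3]
gripper_width: 0.007
grip_force: 0.0
clock: 8.9
position: [503.0, 60.9, 52.3]
eef_rot: [-0.0, 0.893, 0.449, 0.001]
wrist_force: [1.9, 3.5, -1.6]
gripper_width: 0.004
grip_force: 2.4
t 8.9 psi 53.36729983498107 C in tool [-17.41340348  42.96818241   4.26517557] [503.00172285  60.90783073  52.26331172] [ 1.87678859  3.53019194 -1.64133183]
rib px 73 [109.3870403  111.34626545 112.57865665]
dark on dial 0 
dark on scale r68-80 125 [ 35.67107895 109.41616984 304.92497571]
```

```bash
python3 -m handwheel '0 0 -5 -0.38 -0.13 0 0;0 0 -5 -0.38 -0.13 0 0;0 0 -5 -0.38 -0.13 0 0;0 0 -5 -0.38 -0.13 0 0;0 0 -5 -0.38 -0.13 0 0;0 0 -5 -0.38 -0.13 0 0;0 0 -5 -0.38 -0.13 0 0;0 0 -5 -0.38 -0.13 0 0;0 0 -5 -0.38 -0.13 0 0;0 0 -5 -0.38 -0.13 0 0;0 0 -5 -0.38 -0.13 0 0;0 0 -5 -0.38 -0.13 0 0'
python3 rib.py
```

```text
clock: 10.15
position: [481.1, 20.3, 52.3]
eef_rot: [0.0, 0.55, 0.835, 0.001]
wrist_force: [1.0, 6.2, 1.7]
gripper_width: 0.005
grip_force: 2.2
t 10.15 psi 113.26952905530963 C in tool [-17.26131545  42.65500489   4.32749566] [481.09137371  20.30204032  52.28252902] [0.9643932  6.17067643 1.70669864]
rib px 72 [169.28409581 170.88811874 172.32456718]
dark on dial 0 
dark on scale r68-80 108 [ 50.20528416 109.38218796 154.19690414]
```

```bash
python3 -m handwheel '0 0 -5 -0.38 -0.13 0 0;0 0 -5 -0.38 -0.13 0 0;0 0 -5 -0.38 -0.13 0 0;0 0 -5 -0.38 -0.13 0 0;0 0 -5 -0.38 -0.13 0 0;0 0 -5 -0.38 -0.13 0 0;0 0 -5 -0.38 -0.13 0 0;0 0 -5 -0.38 -0.13 0 0;0 0 -5 -0.38 -0.13 0 0;0 0 -5 -0.38 -0.13 0 0;0 0 -5 -0.38 -0.13 0 0;0 0 -5 -0.38 -0.13 0 0;0 0 -5 -0.38 -0.13 0 0;0 0 0 0 0 0 0;0 0 0 0 0 0 0'
python3 rib.py; python3 - <<'E'
from h import *
a,_=manip.grab_frame("scene");b=manip.grab_frame("wrist")[0]
np.save("s3.npy",a)
cv2.imwrite("pics/c3.png",np.hstack([cv2.resize(a[160:250,220:320],(400,360),interpolation=3),cv2.resize(b[60:240,150:350],(400,360),interpolation=3)]))
E
```

```text
clock: 11.7
position: [508.4, -21.3, 51.9]
eef_rot: [-0.0, 0.018, 1.0, -0.0]
wrist_force: [-1.4, -0.7, 0.5]
gripper_width: 0.01
grip_force: 0.5
t 11.7 psi 177.95199255486745 C in tool [-17.16160496  43.19334987   3.89827774] [508.4079282  -21.25113486  51.92302189] [-1.40711741 -0.72549773  0.5397547 ]
rib px 69 [234.56520631 236.26178611 237.52177438]
dark on dial 0 
dark on scale r68-80 38 [ 95.37506302 199.08807818 243.90324875]
```

View pics/c3.png

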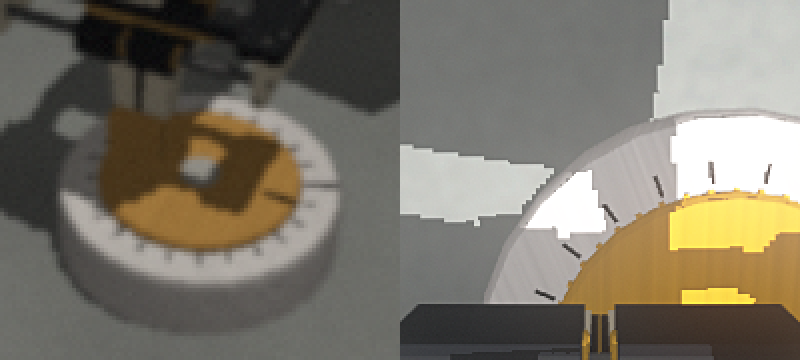

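The scene view (left half) shows the index mark from (265,192) to (296,204) and the target line from (305,186) to (338,185). The index is approaching the target counterclockwise. I'll measure the remaining angle by casting onto the two planes.

```bash
cat > sc.py <<'E'
from h import *
P=pose("scene");a=manip.grab_frame("scene")[0];np.save("s3.npy",a)
# scale face ellipse gives this camera's own centre: dial brass mask in shade too hard -> use target line + known top-view centre, polar dark profile
C=np.r_[527.1,21.3];g=cv2.cvtColor(a,cv2.COLOR_BGR2GRAY)
c,Rm,t=P;K=np.array([[c['fx'],0,c['cx']],[0,c['fy'],c['cy']],[0,0,1]])
def prof(rs,z,angs):
    X=np.array([[C[0]+r*np.cos(x),C[1]+r*np.sin(x),z] for x in np.radians(angs) for r in rs])
    uv=cv2.projectPoints(X,cv2.Rodrigues(Rm.T)[0],-Rm.T@t,K,c['dist'])[0].reshape(-1,2).astype(np.float32)
    return cv2.remap(g,uv[:,0].copy(),uv[:,1].copy(),cv2.INTER_LINEAR).reshape(len(angs),-1).mean(1)
A=np.arange(50,150,1.)
for n,rs,z in(("index",np.arange(47,58,1.),48),("target",np.arange(72,81,1.),42)):
    p=prof(rs,z,A);w=np.clip(np.convolve(np.pad(p,12,mode='edge'),np.ones(25)/25,'valid')-p,0,None)
    k=w.argmax();s=slice(max(k-4,0),k+5);print(n,"angle",(A[s]*w[s]).sum()/w[s].sum(),"contrast",w[k],"others",A[(w>.5*w[k])])
E
python3 sc.py; python3 - <<'E'
from h import *
P=pose("scene");C=np.r_[527.1,21.3]
for n,uv,z in(("io",(295,204),48),("ii",(265,192),48),("ti",(305,186),42),("to",(338,185),42),("cap",(197,168),51)):
    p=onplane(P,[[220+uv[0]/4,160+uv[1]/4]],z)[0];q=p[:2]-C;print(n,p,np.hypot(*q),np.degrees(np.arctan2(q[1],q[0])))
E
```

```text
index angle 90.6990034321631 contrast 29.305454545454552 others [88. 89. 90. 91. 92. 93.]
target angle 110.80575053293818 contrast 39.040000000000035 others [109. 110. 111. 112. 113.]
io [529.54571988  86.63600279  48.        ] 65.38176203604758 87.85625038377212
ii [526.53825425  66.71794395  48.        ] 45.42141775423309 90.70861902992831
ti [505.52835669  85.9580046   42.        ] 68.16152399640006 108.45008056904753
to [496.73884472 104.43034117  42.        ] 88.50114899077636 110.06338215826337
cap [525.47260029  22.39487938  51.        ] 1.9614256746987193 146.06818572149555
```

```bash
python3 -m handwheel '0 0 -4 -0.3 -0.11 0 0;0 0 -4 -0.3 -0.11 0 0;0 0 -4 -0.3 -0.11 0 0;0 0 -3 -0.23 -0.08 0 0;0 0 -2 -0.15 -0.05 0 0;0 0 0 0 0 0 0;0 0 0 0 0 0 0;0 0 0 0 0 0 0'
python3 sc.py; python3 rib.py
```

```text
clock: 12.7
position: [521.8, -24.5, 52.0]
eef_rot: [-0.0, -0.132, 0.991, -0.0]
wrist_force: [-1.1, 0.2, -1.0]
gripper_width: 0.002
grip_force: 0.6
index angle 106.29282824567856 contrast 26.88000000000001 others [104. 105. 106. 107. 108. 109.]
target angle 110.761088471145 contrast 39.27999999999999 others [109. 110. 111. 112.]
t 12.75 psi -164.86922187957998 C in tool [-17.11765742  42.84513414   3.97362391] [521.75983033 -24.52770316  51.97663335] [-1.10886236 -0.59590982 -1.5318828 ]
rib px 76 [251.5413493  253.05546652 254.46874934]
dark on dial 0 
dark on scale r68-80 26 [ 95.48685679 213.95950679 259.10202716]
```

```bash
python3 -m handwheel '0 0 -2 -0.15 -0.05 0 0;0 0 -1.5 -0.12 -0.04 0 0;0 0 -1 -0.08 -0.02 0 0;0 0 0 0 0 0 0;0 0 0 0 0 0 0;0 0 0 0 0 0 0'
python3 sc.py
```

```text
clock: 13.4
position: [525.6, -24.7, 52.0]
eef_rot: [0.0, -0.171, 0.985, -0.0]
wrist_force: [-2.1, -1.5, -0.7]
gripper_width: 0.0
grip_force: 0.9
index angle 110.89253560320839 contrast 24.338181818181823 others [109. 110. 111. 112. 113. 114.]
target angle 110.7580094198023 contrast 39.822222222222265 others [109. 110. 111. 112.]
```

The index reads 110.9° and the target 110.8°, so it is lined up. I'll back away from the rib, rise and move over the plunger.

```bash
python3 -m handwheel '0 0 0 0.5 0 0 0;0 0 0 0.7 0 0 0;0 0 0 0.8 0 0 0;0 0 0 0 0 -4 0;0 0 0 0 0 -4 0;0 0 0 0 0 -2 0;0 0 0 1.8 -3.76 0 0;0 0 0 1.8 -3.76 0 0;0 0 0 1.8 -3.76 0 0;0 0 0 1.8 -3.76 0 0;0 0 0 1.8 -3.76 0 0;0 0 0 0 0 0 0;0 0 0 0 0 0 0;0 0 0 0 0 0 0'
python3 sc.py; python3 - <<'E'
from h import *
b,_=manip.grab_frame("top");o=manip.get_obs();w,d=manip.grab_frame("wrist");P=pose("wrist",o)
np.savez("w4.npz",t=b,i=w,d=d)
v,u=np.mgrid[0:384,0:512];X=P[2]+rays(P,np.c_[u.ravel(),v.ravel()])*d.reshape(-1,1)
s=(abs(X[:,0]-485)<25)&(abs(X[:,1]+239)<25)&(X[:,2]>66)&(X[:,2]<82)
print(s.sum(),X[s].mean(0),X[s].min(0),X[s].max(0))
cv2.imwrite("pics/c4.png",np.hstack([cv2.resize(b[130:230,190:290],(400,400),interpolation=3),cv2.resize(w[60:260,150:350],(400,400),interpolation=3)]))
E
```

```text
clock: 14.85
position: [485.0, -237.7, 152.0]
eef_rot: [-0.0, -0.171, 0.985, 0.0]
wrist_force: [-0.0, -0.5, -0.5]
gripper_width: 0.003
grip_force: 0.0
index angle 110.7874230651405 contrast 24.22181818181818 others [108. 109. 110. 111. 112. 113. 114.]
target angle 110.73207993759921 contrast 38.74222222222224 others [109. 110. 111. 112.]
436 [ 484.02289107 -239.53798915   73.93482344] [ 474.11314342 -250.02423341   66.34127277] [ 495.40890405 -228.76635106   76.30326441]
```

View pics/c4.png

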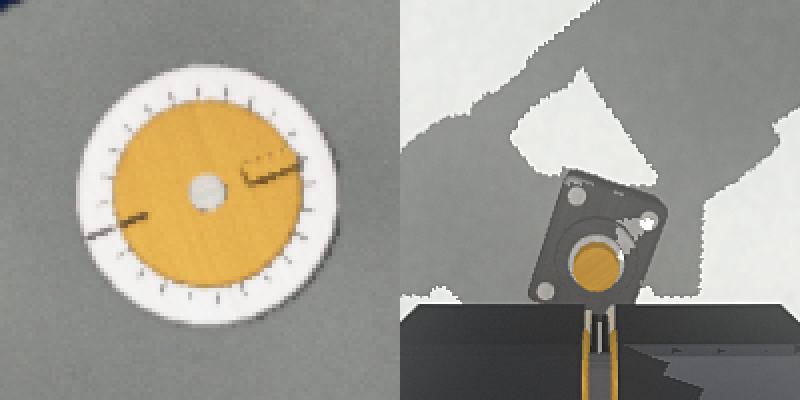

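In the top view, the index (117–148, 213–226) and the target line (88–117, 226–238) form one straight line. The plunger, at (597,268) in the wrist crop, lies at (485,−239.4), top about 75 mm. I'll descend to just above it.

```bash
python3 -m handwheel '0 0 0 0 -0.15 4 0;0 0 0 0 0 2.5 0;0 0 0 0 0 1 0;0 0 0 0 0 0.4 0;0 0 0 0 0 0 0;0 0 0 0 0 0 0'
python3 -m handwheel '0 0 0 0 0 0.3 0;0 0 0 0 0 0.3 0;0 0 0 0 0 0 0;0 0 0 0 0 0 0'
```

```text
clock: 15.6
position: [486.6, -240.4, 74.2]
eef_rot: [0.001, -0.171, 0.985, -0.001]
wrist_force: [-0.2, -0.0, 0.3]
gripper_width: 0.011
grip_force: 0.0
clock: 16.0
position: [485.8, -240.2, 67.1]
eef_rot: [0.0, -0.171, 0.985, -0.0]
wrist_force: [0.6, 0.1, 0.1]
gripper_width: 0.005
grip_force: 0.0
```

```bash
python3 -m handwheel '0 0 0 0 0 0.2 0;0 0 0 0 0 0.2 0;0 0 0 0 0 0 0;0 0 0 0 0 0 0'
python3 -m handwheel '0 0 0 0 0 0.2 0;0 0 0 0 0 0.2 0;0 0 0 0 0 0 0;0 0 0 0 0 0 0'
```

```text
clock: 16.4
position: [486.0, -240.2, 63.3]
eef_rot: [0.0, -0.171, 0.985, -0.0]
wrist_force: [0.7, 0.5, 4.0]
gripper_width: 0.012
grip_force: 2.1
clock: 16.8
position: [486.0, -240.2, 59.2]
eef_rot: [0.0, -0.171, 0.985, -0.0]
wrist_force: [-0.4, 1.3, 5.7]
gripper_width: 0.007
grip_force: 3.0
```

```bash
python3 -m handwheel '0 0 0 0 0 0.2 0;0 0 0 0 0 0.1 0;0 0 0 0 0 0 0;0 0 0 0 0 0 0'
python3 -m handwheel '0 0 0 0 0 0.05 0;0 0 0 0 0 0 0;0 0 0 0 0 0 0;0 0 0 0 0 0 0;0 0 0 0 0 0 0'
```

```text
clock: 17.2
position: [486.1, -240.3, 58.3]
eef_rot: [0.001, -0.171, 0.985, -0.001]
wrist_force: [-6.1, 3.3, 23.2]
gripper_width: 0.002
grip_force: 11.6
clock: 17.7
position: [486.1, -240.3, 58.3]
eef_rot: [0.001, -0.171, 0.985, -0.001]
wrist_force: [-7.8, 4.5, 26.7]
gripper_width: 0.004
grip_force: 13.5
```

The plunger is on its hard stop (26 N) and has been held. Now I'll let it up, retreat and check.

```bash
python3 -m handwheel '0 0 0 0 0 -0.4 0;0 0 0 0 0 -0.6 0;0 0 0 0 0 -1 0;0 0 0 0 0 -3 0;0 0 0 0 0 -4 0;0 0 0 0 0 -4 0;0 0 0 0 0 0 0;0 0 0 0 0 0 0;0 0 0 0 0 0 0;0 0 0 0 0 0 0'
python3 sc.py; python3 - <<'E'
from h import *
o=manip.get_obs();w,d=manip.grab_frame("wrist");P=pose("wrist",o)
v,u=np.mgrid[0:384,0:512];X=P[2]+rays(P,np.c_[u.ravel(),v.ravel()])*d.reshape(-1,1)
s=(np.hypot(X[:,0]-484.5,X[:,1]+239.5)<9)&(X[:,2]<90);print("plunger top z",np.median(X[s][:,2]))
b=manip.grab_frame("top")[0];f=np.load("f0.npz")['t']
for n,(a,c,e,g) in dict(bushing=(150,180,150,186),ring=(230,272,75,110)).items():print(n,cv2.absdiff(b[e:g,a:c],f[e:g,a:c]).mean())
E
```

```text
clock: 18.7
position: [485.1, -239.6, 184.0]
eef_rot: [-0.001, -0.171, 0.985, 0.001]
wrist_force: [0.4, -0.1, -0.2]
gripper_width: 0.004
grip_force: 0.0
index angle 110.85560604401618 contrast 24.66909090909091 others [109. 110. 111. 112. 113. 114.]
target angle 110.74607932344911 contrast 39.10666666666667 others [109. 110. 111. 112.]
plunger top z 74.3656687326424
bushing 10.62067901234568
ring 10.285714285714286
```

```bash
python3 -c "
from station import manip
print(manip.hand_in())"
```

```text
the job is handed in; nothing more can be done
None
```

I pushed the small brass dial onto its target line (within about 0.1° by camera), then pressed the plunger to its stop, held it and let it spring back to about 74 mm. The arm never went near the bushing or the ring. The job is handed in at about 19 s, and no verdict was returned.

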